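# Gauge the mill bushing and pass it to the green dish

## Task

Two orange bushings for the hand mill stand on the grey grinding slab, alike outside, but only one has a bore wide enough for the steel gauge pin. Slide that wide-bored bushing down over the gauge pin until it sits on the gauge's base to prove the fit, then lift it off and put it in the green dish, on the dish's floor, and let go. Leave the tight-bored bushing standing where it is.

Things in the scene. Friction and masses are not known exactly. Their poses are not given: they have to be found in the camera images.
- wide_bushing_center (a point): Centre (half-way up) of the bushing that fits: an orange plastic sleeve standing upright on the grey stone grinding slab (slab 170 x 270 mm, 22 mm thick), left or right of its twin, 105 mm or more from it centre to centre along the slab's long side. Outer diameter 46 mm, height 50 mm, through bore 32 mm (wall 7 mm), about 50 g. z is its axis, up. Grasp it from above across its outer diameter.
- tight_bushing_center (a point): Centre (half-way up) of the tight bushing, to be left alone: same orange plastic, outer diameter 46 mm, height 50 mm, standing on the same slab, but its bore is only 10 mm (thick wall seen from above).
- gauge: Fixed steel gauge: a dark round base, 90 mm across and 15 mm thick, with one bright upright pin on its centre, 20 mm diameter, rising 40 mm above the base (top 55 mm above the counter), its nose tapered to 14 mm over the last 6 mm. Stands on the counter in front of the slab, nearer the robot. Origin: centre of the base's underside, on the pin's axis, at counter height; z up.
- dish: Fixed green ceramic dish, round, open above, 176 mm across the rim, 32 mm high, inner floor 6 mm above the counter and about 130 mm across, wall 5 mm. On the robot's left or right side (the grey plastic box with its lid flipped open stands on the other). Origin: centre of its underside; z up.
There are look-alikes about, which are no part of the job. What is shaped like the part that bears tight_bushing_center but blue, red or white is not meant.

How it is judged:
By the outcome, as a careful person would: the job done as asked, in the order asked, and still so for the second after the job is handed in, with the robot touching nothing.
It also fails if it takes over 43 s, if anything falls off the work surface, if the arm or the gripper's body presses on something with over 40 N, if the wrist force passes 120 N, or if a joint passes its speed limit or range.

## Robot

A 6-joint arm with a two-finger parallel gripper is mounted at the origin on the work surface. World frame = base frame: x ahead of the robot, y to its left, z up, the work surface at z = 0. Lengths are in m, angles in degrees, forces in N, time in s.
With the tool pointing down it reaches from about 0.3 to 0.75 m from the base axis. Payload 8.5 kg.
Tool frame: the origin (TCP) lies at the very end of the fingers, on their centre line; the grasp point (between the pads) lies 19 mm behind it; z points along the fingers, y is the direction in which the jaws open and shut (so a half turn about z gives the same grasp; the last joint's range is limited). The gripper opens to 85 mm and grips with 20 to 120 N. Pads are 22 mm wide; open, the fingers measure 114 mm over their backs; the gripper's body (76 mm by 85 mm) begins 54 mm behind the grasp point. The pads swing forward as they close: fully open they stand 13 mm farther back than shut.
Start: joints at [-12.336, 21.807, 74.336, -0, 83.858, -12.336], TCP at [0.55, 0, 0.231] pointing down, gripper open.
Joint ranges: [-178.18, 178.18], [-50.72, 133.34], [12.68, 142.11], [-81.47, 261.47], [9.98, 163.14], [-165.26, 165.26]. Speed limits (degrees/s): [136.94, 136.94, 180, 180, 180, 180].

## Interface

Orientations are given as a 3x3 rotation matrix whose columns are the frame's x, y, z axes.
In Python, from station import readout, vision, ticket, nets gives the robot as it stands.
- The arm moves only by the shell command python3 -m crank 'ROWS' [OPENING]. ROWS is JSON, a list of rows, each an object of numbers: "dx", "dy", "dz": the shift along the tool's x, y, z in mm; "yaw": the turn about the tool's z in degrees. A call has 1 to 5 rows; each row is the pose to reach, as a shift and turn from the pose measured when the call began, along the tool's axes at that moment; what a row does not reach only later rows make up. A row lasts 1/8 s, in which the tool goes at most 62.5 mm and 10.7 degrees, less where a joint would pass 70% of its speed; a pose out of reach is approached as far as the arm can. A call with a gripper value outside its range is refused whole. OPENING is the gripper's target within -1 to 1 (fully open at 1, half-way at 0, shut at -1), set as the call begins (- or left out, the last holds). The fingers move at their own pace and stop on an object; the grip force is fixed at half the most. Time passes only in rows, so rows that repeat a pose let the fingers close. It gives the time, the measured TCP pose, the force and the opening at its end, in the units of the state.
- readout.sense(): the state, without advancing time (a new reading comes with each control period).
- vision.capture(name): name is "scene" or "side" or "wrist"; returns the picture (480x640x3 uint8, blue, green, red); there is no depth.
- vision.camera_params(name): a dict with "K" (3x3 intrinsics, pixels), "distortion" ([k1, k2, p1, p2, k3] as OpenCV has them; the pictures are not rectified), "R" (3x3) and "t" (3): a world point X has camera coordinates R X + t. Camera axes: x right, y down, z forward; pixel columns grow to the right and rows downward; lengths in m; the calibration is good to about 2 mm. A picture is of the moment at which its call begins: read the wrist's pose just before it. camera_params takes no time and is no camera call; for the wrist camera it gives the pose at the moment of the call.
- ticket.hand_in(): hands the job in, once; it reports no verdict.
Trained networks look in the newest picture that a camera, given by its name, has taken for a name from the list of things; names that differ only in an ending like _2 or _b are one class to them, and where a whole thing is asked for, a point or a joint stands for the part that bears it (a point fixed in the world has none). Each returns a list of dicts, best first, with "p" (0 to 1); they miss things now and then, are a little off and sometimes report something else, mostly with a low value. They report only what shows in the picture. A call takes as long as a camera call. They do not tell look-alikes from the thing itself.
- nets.boxes_of(camera, name): "location" ([x, y, z] in m, in world coordinates, good to about 4 mm: the middle of the surface that is visible of it).
- nets.cut_out(camera, name): "region" (480x640 bool, what is visible of it).
The state is a dict: "t": time; "joint_pos": joint angles; "joint_velocities": joint speeds; "joint_torque": joint torques, N m; "tcp_pos": TCP position; "ee_rot": TCP orientation; "contact_force": force on the tool from outside, world axes, zero at the start; "ft_torque": the same for the moment, N m; "finger_gap": opening from 0.0 (shut) to 1.0 (fully open).
Only numpy, scipy, OpenCV 4.12 (cv2) and the standard library are available. Lean on these libraries where they do the work, as an engineer would, in place of code of your own. Each camera call takes 0.05 s, during which the arm holds its last target.

## Working session

There is one attempt and no reset: what is moved stays moved. The work goes in short steps, Python scripts to look and compute and a shell command to move; the robot and the scene stay as the last step left them, time stands still between calls to the robot, and variables do not carry over. Pictures are saved under pics/ and viewed, and the job is handed in when it is done.

```bash
ls; mkdir -p pics
python3 - <<'E'
from station import readout, vision, nets
import cv2
s=readout.sense();print(s)
for c in ["scene","side","wrist"]:
    im=vision.capture(c);cv2.imwrite(f"pics/a_{c}.png",im)
    if c!="side":
        for n in ["wide_bushing_center","tight_bushing_center","gauge","dish"]:
            print(c,n,[(round(d["p"],2),[round(float(v),4) for v in d["location"]]) for d in nets.boxes_of(c,n)])
print(readout.sense()["t"])
E
```

```text
pics
{'t': 0.0, 'joint_pos': array([-1.23356184e+01,  2.18404336e+01,  7.43865005e+01, -1.87688062e-03,
        8.38564253e+01, -1.23352964e+01]), 'joint_velocities': array([-0.00085917, -0.03883531, -0.05814739,  0.01097336,  0.13394651,
        0.07807756]), 'joint_torque': array([-1.00240642e-03, -4.48466885e+01, -2.31285810e+01, -2.87182611e-04,
        4.73836102e-03,  1.77242771e-05]), 'tcp_pos': array([5.49700110e-01, 5.62257783e-05, 2.30706705e-01]), 'ee_rot': array([[ 2.29010220e-06,  9.99998980e-01, -1.42826359e-03],
       [ 9.99999961e-01, -1.89161460e-06,  2.79002732e-04],
       [ 2.78999746e-04, -1.42826417e-03, -9.99998941e-01]]), 'contact_force': array([-0.17759873, -0.51910071,  0.22007311]), 'ft_torque': array([-0.06313865, -0.00799167,  0.01446054]), 'finger_gap': 0.9995959500798872}
scene wide_bushing_center [(0.8, [0.6013, 0.0646, 0.0581])]
scene tight_bushing_center [(0.88, [0.6569, -0.195, 0.0441]), (0.87, [0.4779, -0.1471, 0.0462]), (0.82, [0.777, 0.031, 0.0536]), (0.42, [0.4378, -0.0103, 0.0129])]
scene gauge [(0.97, [0.4373, -0.0065, 0.015])]
scene dish [(0.75, [0.4721, -0.3215, 0.0051])]
wrist wide_bushing_center [(0.82, [0.6024, 0.0642, 0.0737])]
wrist tight_bushing_center [(0.96, [0.7581, 0.0452, 0.0504]), (0.93, [0.468, -0.1329, 0.0444]), (0.76, [0.649, -0.1807, 0.0498]), (0.6, [0.5988, -0.0363, 0.0772]), (0.41, [0.6044, 0.0668, 0.0766])]
wrist gauge []
wrist dish [(0.85, [0.4577, -0.2436, 0.0193])]
0.55
```

View pics/a_scene.png

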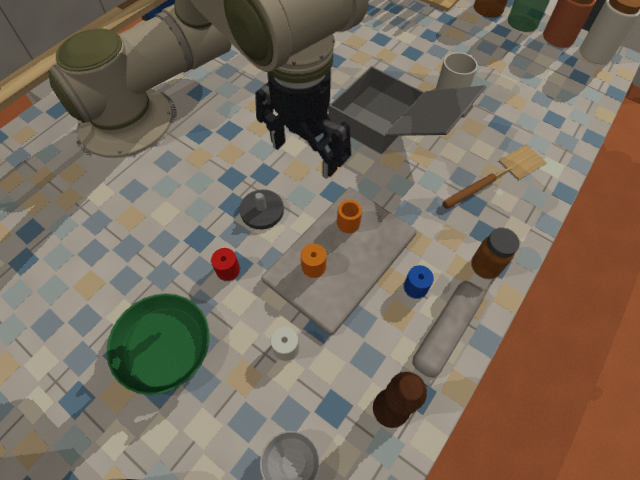

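View pics/a_wrist.png

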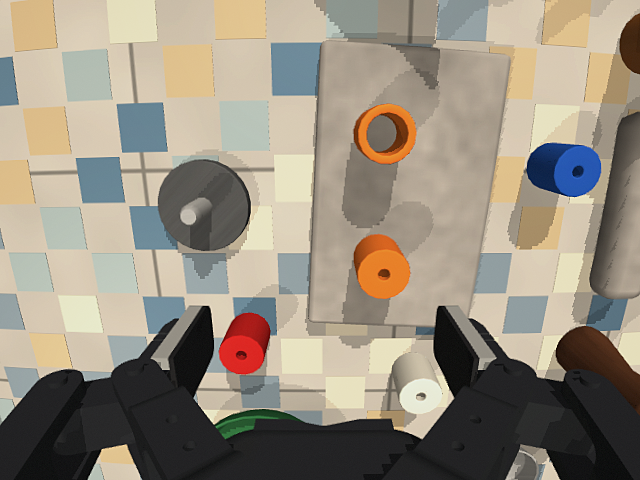

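View pics/a_side.png

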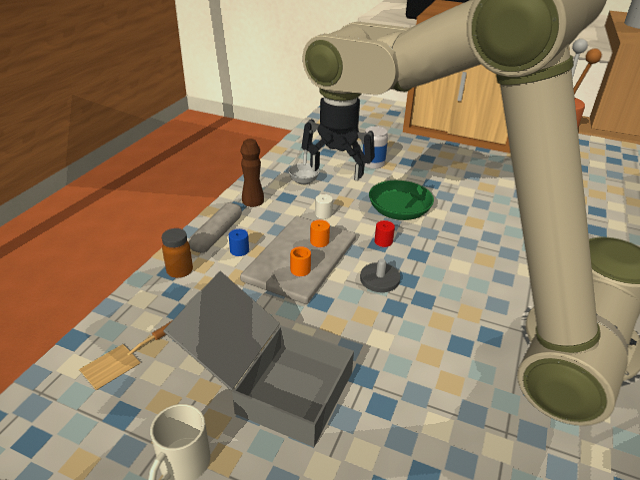

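The wide bushing is at wrist (386,133), with the bore showing the slab. Its tight twin is at (382,270), the gauge at (205,205), and the dish is on the robot's right. Next I'll fit model silhouettes to refine the positions.

```bash
cat > h.py <<'E'
import numpy as np,cv2
from scipy.optimize import minimize
from station import readout, vision, nets
def proj(P,X):
    rv,_=cv2.Rodrigues(np.array(P["R"],float))
    return cv2.projectPoints(np.asarray(X,float).reshape(-1,1,3),rv,np.array(P["t"],float),np.array(P["K"],float),np.array(P["distortion"],float))[0].reshape(-1,2)
A=np.linspace(0,2*np.pi,72,endpoint=False)
def circ(x,y,z,r): return np.c_[x+r*np.cos(A),y+r*np.sin(A),0*A+z]
S=4
def render(P,parts,x,y):
    m=np.zeros((480*S,640*S),np.uint8)
    for part in parts:
        p=np.vstack([proj(P,circ(x,y,z,r)) for z,r in part])
        h=cv2.convexHull(((p+.5)*S).astype(np.float32)).astype(np.int32)
        cv2.fillPoly(m,[h],255)
    return cv2.resize(m,(640,480),interpolation=cv2.INTER_AREA)/255.
def fit(views,parts,x0):
    def f(v):
        c=0
        for P,m in views:
            r=render(P,parts,*v); c+=1-np.minimum(r,m).sum()/np.maximum(r,m).sum()
        return c
    o=minimize(f,x0,method="Nelder-Mead",options=dict(initial_simplex=[x0,[x0[0]+.01,x0[1]],[x0[0],x0[1]+.01]],xatol=1e-4,fatol=1e-4))
    return o.x,o.fun/len(views)
BUSH=lambda z0:[[(z0,.023),(z0+.05,.023)]]
GAUGE=[[(0,.045),(.015,.045)],[(.015,.01),(.049,.01),(.055,.007)]]
DISH=[[(0,.068),(.032,.088)]]
def fill(m):
    m=m.astype(np.uint8); c,_=cv2.findContours(m,cv2.RETR_EXTERNAL,cv2.CHAIN_APPROX_NONE)
    c=max(c,key=cv2.contourArea); o=np.zeros_like(m); cv2.drawContours(o,[c],-1,1,-1); return o.astype(float)
def orange(im,P,xy,z=.047):
    hsv=cv2.cvtColor(im,cv2.COLOR_BGR2HSV); m=cv2.inRange(hsv,(7,170,60),(22,255,255))
    n,l,st,ce=cv2.connectedComponentsWithStats(m)
    u=proj(P,[[xy[0],xy[1],z]])[0]
    k=min((i for i in range(1,n) if st[i,4]>200),key=lambda i:np.hypot(*(ce[i]-u)))
    return fill(l==k)
E
python3 - <<'E'
from h import *
V={}
for c in ["scene","side","wrist"]:
    P=vision.camera_params(c); im=vision.capture(c)
    g=[] if c=="wrist" else nets.cut_out(c,"gauge"); d=nets.cut_out(c,"dish") if c!="wrist" else []
    V[c]=(P,im,g,d)
for nm,x0 in (("wide",[.602,.065]),("tight",[.60,-.04])):
    vs=[]
    for c,(P,im,g,d) in V.items():
        v=(P,orange(im,P,x0)); vs.append(v); print(nm,c,*fit([v],BUSH(.022),x0))
    print(nm,"all",*fit(vs,BUSH(.022),x0))
for nm,i,mod,x0 in (("gauge",2,GAUGE,[.437,-.006]),("dish",3,DISH,[.47,-.32])):
    vs=[]
    for c in V:
        if V[c][i]:
            v=(V[c][0],fill(V[c][i][0]["region"]));vs.append(v);print(nm,c,V[c][i][0]["p"],*fit([v],mod,x0))
    print(nm,"all",*fit(vs,mod,x0))
# gauge in wrist by darkness
P,im=V["wrist"][:2]
u=proj(P,[[.437,-.006,.055],[.437,-.006,.015]]);print(u)
print(readout.sense()["t"])
E
```

```text
wide scene [0.59675586 0.0700293 ] 0.10440830313155525
wide side [0.59962592 0.06661991] 0.06374936782985963
wide wrist [0.59851654 0.06831644] 0.064666396657301
wide all [0.59875063 0.06870791] 0.08228436245306003
tight scene [ 0.59916173 -0.04595413] 0.09760157901032729
tight side [ 0.60209807 -0.04936623] 0.08332056507216612
tight wrist [ 0.60129642 -0.04673506] 0.07374600831276301
tight all [ 0.60091258 -0.04665131] 0.08869666325518377
gauge scene 0.78 [0.43151025 0.00180236] 0.04981649092091833
gauge side 0.92 [ 0.43464541 -0.00431542] 0.040385263415158024
gauge all [ 0.43371092 -0.00095935] 0.07679803584584904
dish scene 0.89 [ 0.47565641 -0.31919281] 0.03078452167654533
dish side 0.68 [ 0.47688963 -0.32090026] 0.037361282604228885
dish all [ 0.47595764 -0.31986787] 0.03656715710287234
[[192.16030101 222.80512232]
 [205.6694637  212.75330569]]
0.9
```

Run:
```python
from h import *
P=vision.camera_params("wrist"); im=cv2.imread("pics/a_wrist.png")
# gauge base: dark, low saturation
hsv=cv2.cvtColor(im,cv2.COLOR_BGR2HSV)
m=((hsv[...,2]<110)&(hsv[...,1]<60)).astype(np.uint8); m[:, :150]=0; m[:,260:]=0; m[:150]=0; m[260:]=0
m=cv2.morphologyEx(m,cv2.MORPH_OPEN,np.ones((3,3)))
f=fill(m)
x,e=fit([(P,f)],GAUGE[:1],[.435,0.]);print(x,e,f.sum())
o=im.copy()
for z,r in((.015,.045),(.055,.007),(.015,.01)): cv2.polylines(o,[proj(P,circ(*x,z,r)).astype(np.int32)],True,(0,0,255))
for xy in ((.5985,.0683),(.6013,-.0467)):
  for z,r in((.072,.023),(.022,.023)): cv2.polylines(o,[proj(P,circ(*xy,z,r)).astype(np.int32)],True,(255,0,0))
cv2.imwrite("pics/b.png",cv2.resize(o[90:330,140:460],None,fx=2.5,fy=2.5))
print(P["R"],P["t"],-np.array(P["R"]).T@P["t"])
```

```text
[ 0.43385903 -0.00058893] 0.04100018760885993 6636.0
[[ 9.99999952e-01  2.83518077e-04  1.24660361e-04]
 [ 2.35663054e-04 -9.57715884e-01  2.87715538e-01]
 [ 2.00961764e-04 -2.87715495e-01 -9.57715904e-01]] [-0.55067241 -0.03724579  0.37858326] [0.55060508 0.07340951 0.37336005]
```

View pics/b.png

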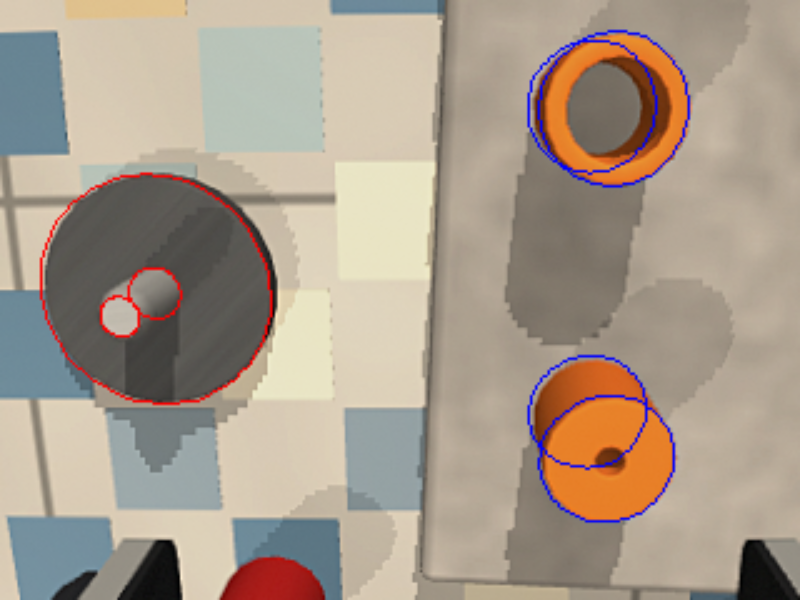

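```bash
python3 -m crank '[{"dx":34,"dy":25,"dz":30},{"dx":68,"dy":49,"dz":60},{"dx":68,"dy":49,"dz":90},{"dx":68,"dy":49,"dz":90},{"dx":68,"dy":49,"dz":90}]' 1
python3 - <<'E'
from h import *
s=readout.sense();print(s["t"],s["tcp_pos"],s["contact_force"])
P=vision.camera_params("wrist"); im=vision.capture("wrist");cv2.imwrite("pics/c.png",im)
print(fit([(P,orange(im,P,[.599,.068]))],BUSH(.022),[.599,.068]))
E
```

```text
0.9 [5.49976677e-01 6.97231597e-06 2.31316094e-01] [0.5483509  0.72719703 0.22652967]
(array([0.59867746, 0.06827001]), np.float64(0.06472828144012233))invalid input
```

View pics/c.png

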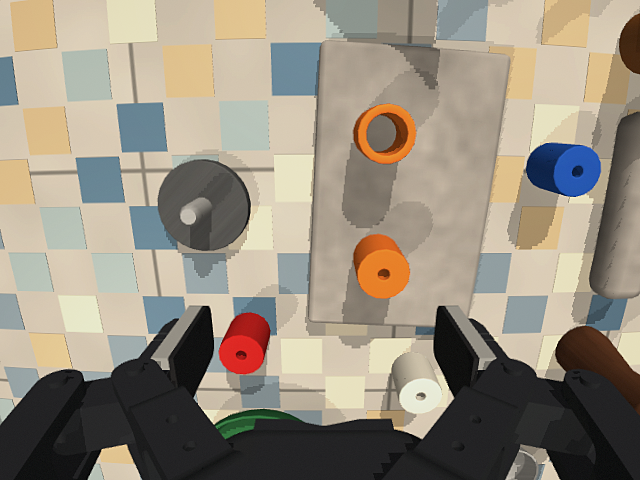

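The view hasn't changed because the call was refused as "invalid input". Most likely every row needs all four keys.

```bash
python3 -m crank '[{"dx":34,"dy":25,"dz":30,"yaw":0},{"dx":68,"dy":49,"dz":60,"yaw":0},{"dx":68,"dy":49,"dz":90,"yaw":0},{"dx":68,"dy":49,"dz":90,"yaw":0},{"dx":68,"dy":49,"dz":90,"yaw":0}]' 1
python3 - <<'E'
from h import *
s=readout.sense();print(s["t"],s["tcp_pos"],s["contact_force"])
P=vision.camera_params("wrist"); im=vision.capture("wrist");cv2.imwrite("pics/d.png",im)
print(fit([(P,orange(im,P,[.599,.068]))],BUSH(.022),[.599,.068]))
E
```

```text
t: 1.58
tcp_pos: [0.5995, 0.0677, 0.1427]
ee_rot: [[0.0, 1.0, 0.002], [1.0, -0.0, -0.0], [-0.0, 0.002, -1.0]]
contact_force: [-0.2, -0.4, 0.1]
finger_gap: 1.0
1.575 [0.59946892 0.06766194 0.14272216] [-0.17829858 -0.38255099  0.14218511]
(array([0.59947583, 0.06876488]), np.float64(0.06596526587870422))
```

View pics/d.png

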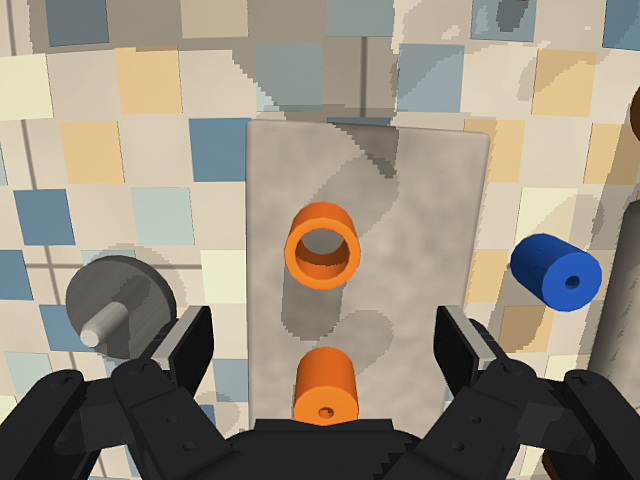

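The wide bushing at (322,245) is centred between the pads, and the fit puts it within about 1 mm of the TCP. Going down to grasp.

```bash
python3 -m crank '[{"dx":1,"dy":0,"dz":40,"yaw":0},{"dx":1,"dy":0,"dz":75,"yaw":0},{"dx":1,"dy":0,"dz":104,"yaw":0},{"dx":1,"dy":0,"dz":104,"yaw":0},{"dx":1,"dy":0,"dz":104,"yaw":0}]' 1
python3 -m crank '[{"dx":0,"dy":0,"dz":0,"yaw":0},{"dx":0,"dy":0,"dz":0,"yaw":0},{"dx":0,"dy":0,"dz":0,"yaw":0},{"dx":0,"dy":0,"dz":0,"yaw":0},{"dx":0,"dy":0,"dz":0,"yaw":0}]' -1
python3 -m crank '[{"dx":0,"dy":0,"dz":0,"yaw":0},{"dx":0,"dy":0,"dz":0,"yaw":0},{"dx":0,"dy":0,"dz":0,"yaw":0}]'
```

```text
t: 2.25
tcp_pos: [0.6009, 0.0683, 0.041]
ee_rot: [[0.001, 1.0, 0.006], [1.0, -0.001, -0.0], [-0.0, 0.006, -1.0]]
contact_force: [-0.4, 1.0, -0.0]
finger_gap: 0.999
t: 2.88
tcp_pos: [0.6013, 0.0682, 0.0425]
ee_rot: [[0.001, 1.0, 0.008], [1.0, -0.001, -0.001], [-0.001, 0.008, -1.0]]
contact_force: [-2.5, -0.6, 8.8]
finger_gap: 0.526
t: 3.25
tcp_pos: [0.6013, 0.0682, 0.0426]
ee_rot: [[0.001, 1.0, 0.008], [1.0, -0.001, -0.001], [-0.001, 0.008, -1.0]]
contact_force: [-0.1, -0.3, 2.4]
finger_gap: 0.52
```

```bash
python3 -m crank '[{"dx":0,"dy":0,"dz":-30,"yaw":0},{"dx":0,"dy":0,"dz":-60,"yaw":0},{"dx":0,"dy":0,"dz":-90,"yaw":0},{"dx":0,"dy":0,"dz":-90,"yaw":0},{"dx":0,"dy":0,"dz":-90,"yaw":0}]'
python3 - <<'E'
from h import *
s=readout.sense();print(s["t"],s["tcp_pos"],s["contact_force"])
P=vision.camera_params("wrist"); im=vision.capture("wrist");cv2.imwrite("pics/e.png",im)
x=s["tcp_pos"];z0=x[2]-.0206
print(fit([(P,orange(im,P,x[:2],z0+.025))],BUSH(z0),x[:2]))
E
```

```text
t: 3.88
tcp_pos: [0.6001, 0.0684, 0.1313]
ee_rot: [[0.001, 1.0, 0.006], [1.0, -0.001, -0.001], [-0.001, 0.006, -1.0]]
contact_force: [-0.0, -0.2, -0.9]
finger_gap: 0.524
3.875 [0.60005607 0.06835044 0.13126196] [-0.04651645 -0.17051313 -0.93980963]
(array([0.60069034, 0.06755067]), np.float64(0.09684093617659828))
```

View pics/e.png

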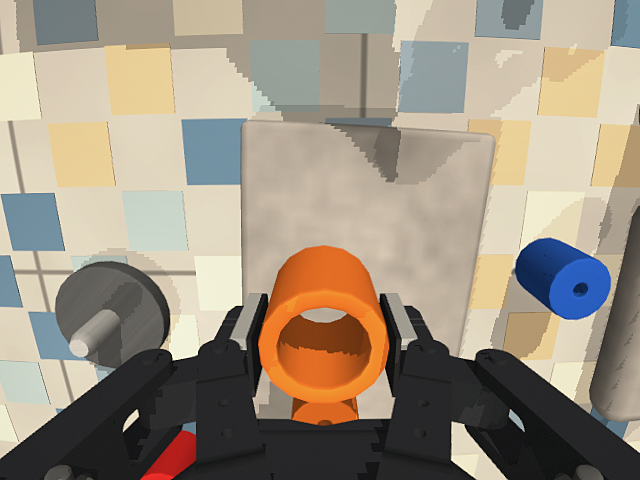

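The lift worked: the bushing sits upright and centred between the pads at (323,330). Next, over the gauge.

```bash
python3 -m crank '[{"dx":-18,"dy":-42,"dz":0,"yaw":0},{"dx":-36,"dy":-84,"dz":0,"yaw":0},{"dx":-54,"dy":-126,"dz":0,"yaw":0},{"dx":-69,"dy":-166,"dz":0,"yaw":0},{"dx":-69,"dy":-166,"dz":0,"yaw":0}]'
python3 -m crank '[{"dx":0,"dy":0,"dz":0,"yaw":0},{"dx":0,"dy":0,"dz":0,"yaw":0}]'
python3 - <<'E'
from h import *
s=readout.sense();print(s["t"],s["tcp_pos"],s["contact_force"])
x=s["tcp_pos"];z0=x[2]-.0206
tiles=[]
for c in ["wrist","side","scene"]:
    P=vision.camera_params(c); im=vision.capture(c)
    print(c,fit([(P,orange(im,P,x[:2],z0+.025))],BUSH(z0),x[:2]))
    o=im.copy()
    for z,r in((.015,.045),(.055,.007)): cv2.polylines(o,[proj(P,circ(.434,-.0005,z,r)).astype(np.int32)],True,(0,0,255))
    u=proj(P,[[.434,0,.06]])[0].astype(int); a=max(u[1]-120,0);a=min(a,240);b=min(max(u[0]-130,0),380)
    tiles.append(o[a:a+240,b:b+260])
cv2.imwrite("pics/f.png",np.hstack(tiles))
cv2.imwrite("pics/f_w.png",vision.capture("wrist"))
E
```

```text
t: 4.55
tcp_pos: [0.4313, -0.0007, 0.1294]
ee_rot: [[0.002, 1.0, 0.002], [1.0, -0.002, 0.0], [0.0, 0.002, -1.0]]
contact_force: [0.4, 0.1, 0.0]
finger_gap: 0.525
t: 4.8
tcp_pos: [0.4319, -0.0006, 0.129]
ee_rot: [[0.002, 1.0, 0.001], [1.0, -0.002, 0.0], [0.0, 0.001, -1.0]]
contact_force: [0.2, 0.3, -1.0]
finger_gap: 0.523
4.8 [ 0.43186953 -0.00056172  0.12902815] [ 0.24212567  0.33238798 -0.98032506]
wrist (array([ 0.43269749, -0.00045416]), np.float64(0.05615075302694128))
side (array([ 0.43324171, -0.00401857]), np.float64(0.09235477749892895))
scene (array([0.42914727, 0.00102171]), np.float64(0.4052215884159718))
```

View pics/f.png

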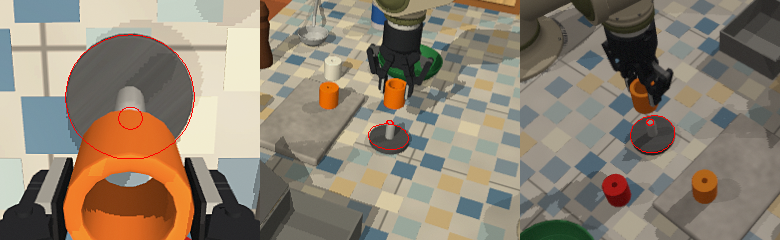

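View pics/f_w.png

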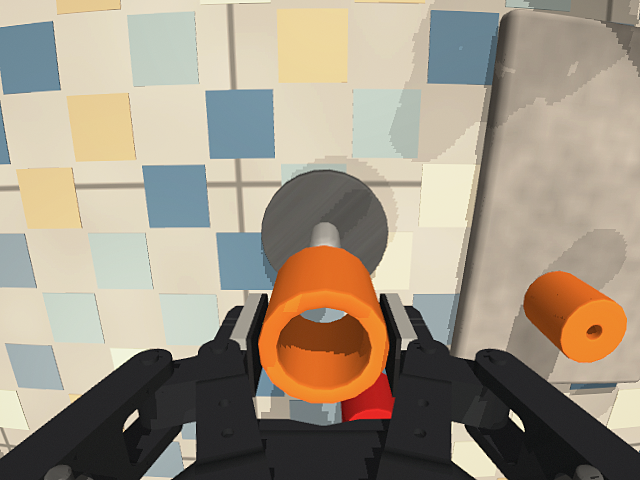

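Both the wrist and side fits put the bushing about 1.3 mm short in x and good in y, against a radial clearance of 6 mm. I'll correct that and start the descent.

```bash
python3 -m crank '[{"dx":0,"dy":1.3,"dz":15,"yaw":0},{"dx":0,"dy":1.3,"dz":30,"yaw":0},{"dx":0,"dy":1.3,"dz":45,"yaw":0},{"dx":0,"dy":1.3,"dz":58,"yaw":0},{"dx":0,"dy":1.3,"dz":58,"yaw":0}]'
python3 - <<'E'
from h import *
s=readout.sense();print(s["t"],s["tcp_pos"],s["contact_force"])
cv2.imwrite("pics/g.png",np.hstack([vision.capture("wrist")[150:450,160:480],vision.capture("side")[150:450,260:580]]))
E
```

```text
t: 5.62
tcp_pos: [0.4329, -0.0004, 0.0707]
ee_rot: [[0.002, 1.0, -0.0], [1.0, -0.002, 0.001], [0.001, -0.0, -1.0]]
contact_force: [-0.2, -0.6, 0.1]
finger_gap: 0.525
5.625 [ 4.32881806e-01 -3.85526057e-04  7.06655948e-02] [-0.17725146 -0.55671912  0.11706387]
```

View pics/g.png

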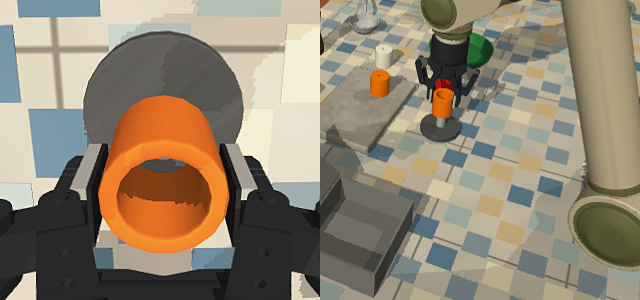

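The pin nose has entered the bore with no side force. Continuing down.

```bash
python3 -m crank '[{"dx":0,"dy":0.5,"dz":8,"yaw":0},{"dx":0,"dy":0.5,"dz":16,"yaw":0},{"dx":0,"dy":0.5,"dz":24,"yaw":0},{"dx":0,"dy":0.5,"dz":30,"yaw":0},{"dx":0,"dy":0.5,"dz":30,"yaw":0}]'
python3 -m crank '[{"dx":0,"dy":0,"dz":2,"yaw":0},{"dx":0,"dy":0,"dz":4,"yaw":0},{"dx":0,"dy":0,"dz":4,"yaw":0}]'
```

```text
t: 6.35
tcp_pos: [0.4337, -0.0005, 0.0411]
ee_rot: [[0.002, 1.0, 0.001], [1.0, -0.002, 0.0], [0.0, 0.001, -1.0]]
contact_force: [-0.2, -0.4, -0.4]
finger_gap: 0.527
t: 6.72
tcp_pos: [0.4337, -0.0005, 0.037]
ee_rot: [[0.002, 1.0, 0.001], [1.0, -0.002, 0.001], [0.001, 0.001, -1.0]]
contact_force: [0.2, 0.1, -0.6]
finger_gap: 0.525
```

```bash
python3 -m crank '[{"dx":0,"dy":0,"dz":1,"yaw":0},{"dx":0,"dy":0,"dz":2,"yaw":0},{"dx":0,"dy":0,"dz":2,"yaw":0}]'
python3 -m crank '[{"dx":0,"dy":0,"dz":1,"yaw":0},{"dx":0,"dy":0,"dz":1,"yaw":0}]'
```

```text
t: 7.1
tcp_pos: [0.4337, -0.0005, 0.0355]
ee_rot: [[0.002, 1.0, 0.001], [1.0, -0.002, 0.0], [0.0, 0.001, -1.0]]
contact_force: [-1.7, 1.4, 7.3]
finger_gap: 0.526
t: 7.35
tcp_pos: [0.4337, -0.0005, 0.0354]
ee_rot: [[0.002, 1.0, 0.002], [1.0, -0.002, 0.0], [0.0, 0.002, -1.0]]
contact_force: [-5.2, 0.3, 14.9]
finger_gap: 0.523
```

The bushing bottomed out at TCP z = 0.0354, where 0.0356 was predicted for base contact, with 15 N upward. One picture, then I'll lift.

Run:
```python
from h import *
s=readout.sense();x=s["tcp_pos"]
P=vision.camera_params("side");im=vision.capture("side")
m=orange(im,P,[.434,-.002],.04)
for z in (.011,.015,.019,.023): print(z,fit([(P,m)],BUSH(z),x[:2]))
cv2.imwrite("pics/i.png",np.hstack([vision.capture("wrist")[150:450,160:480],cv2.resize(im[180:330,300:460],None,fx=2,fy=2)]))
```

```text
0.011 (array([ 0.43545613, -0.00662045]), np.float64(0.0802653979960567))
0.015 (array([ 0.43423338, -0.00148859]), np.float64(0.08834626563208281))
0.019 (array([0.43299378, 0.00246356]), np.float64(0.09716260146518696))
0.023 (array([0.43190591, 0.0070759 ]), np.float64(0.10372862716346765))
```

View pics/i.png

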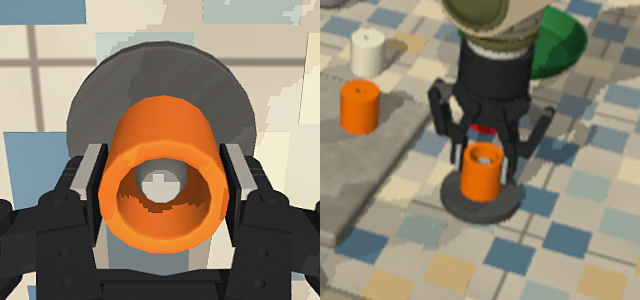

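The pin shows inside the bore and the sleeve stands on the base, so the fit is proven. Lifting off and carrying it toward the dish.

```bash
python3 -m crank '[{"dx":0,"dy":0,"dz":-20,"yaw":0},{"dx":0,"dy":0,"dz":-45,"yaw":0},{"dx":0,"dy":0,"dz":-75,"yaw":0},{"dx":0,"dy":0,"dz":-110,"yaw":0},{"dx":0,"dy":0,"dz":-110,"yaw":0}]'
python3 -m crank '[{"dx":-35,"dy":5,"dz":0,"yaw":0},{"dx":-75,"dy":10,"dz":0,"yaw":0},{"dx":-115,"dy":15,"dz":0,"yaw":0},{"dx":-155,"dy":20,"dz":0,"yaw":0},{"dx":-190,"dy":25,"dz":0,"yaw":0}]'
python3 -m crank '[{"dx":-30,"dy":4,"dz":0,"yaw":0},{"dx":-60,"dy":8,"dz":0,"yaw":0},{"dx":-90,"dy":12,"dz":0,"yaw":0},{"dx":-110,"dy":15,"dz":0,"yaw":0},{"dx":-110,"dy":15,"dz":0,"yaw":0}]'
python3 - <<'E'
from h import *
s=readout.sense();print(s["t"],s["tcp_pos"],s["contact_force"])
cv2.imwrite("pics/j.png",vision.capture("wrist"))
cv2.imwrite("pics/j2.png",vision.capture("scene"))
E
```

```text
t: 8.07
tcp_pos: [0.4345, -0.0007, 0.1473]
ee_rot: [[0.001, 1.0, 0.007], [1.0, -0.001, -0.001], [-0.001, 0.007, -1.0]]
contact_force: [0.3, 0.2, -1.4]
finger_gap: 0.525
t: 8.7
tcp_pos: [0.4588, -0.192, 0.1465]
ee_rot: [[0.002, 1.0, 0.005], [1.0, -0.002, -0.0], [-0.0, 0.005, -1.0]]
contact_force: [-0.2, 0.5, -0.5]
finger_gap: 0.523
t: 9.32
tcp_pos: [0.4734, -0.3026, 0.1457]
ee_rot: [[0.003, 1.0, 0.005], [1.0, -0.003, 0.001], [0.001, 0.005, -1.0]]
contact_force: [-0.1, 0.7, -1.8]
finger_gap: 0.525
9.325 [ 0.47341328 -0.30263319  0.1456526 ] [-0.14132914  0.70745835 -1.78510567]
```

View pics/j.png

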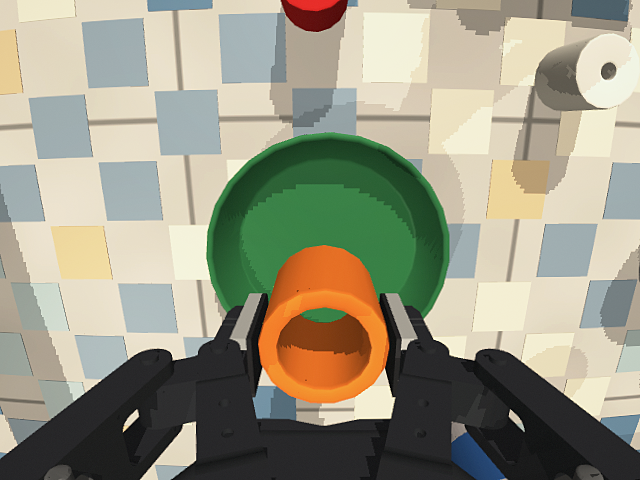

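View pics/j2.png

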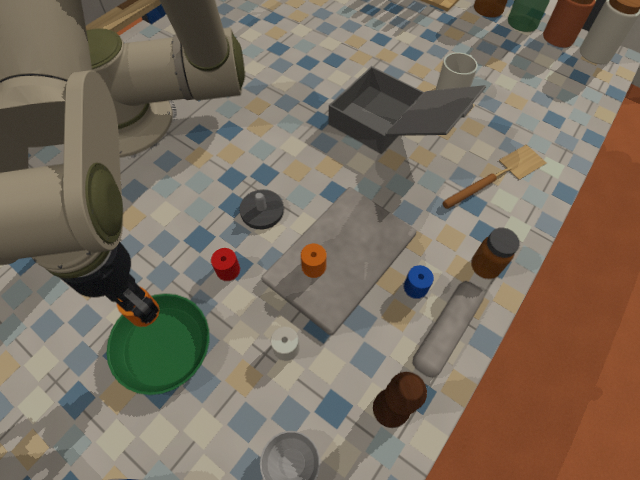

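Run:
```python
from h import *
P=vision.camera_params("wrist")
for y in (-.312,-.32,-.328):
    p=proj(P,circ(.476,y,.032,.088));print(y,p.min(0),p.max(0))
```

```text
-0.312 [201.00062936 121.07390645] [449.14431893 358.16281565]
-0.32 [202.05010236 133.77185595] [448.10401199 366.8663553 ]
-0.328 [203.09813879 146.29638799] [447.06448161 375.40236158]
```

The dish fit holds in the wrist view too: rim top edge at row 133, centre about (0.478, −0.320). Moving over the centre and down.

```bash
python3 -m crank '[{"dx":-17,"dy":4,"dz":15,"yaw":0},{"dx":-17,"dy":4,"dz":40,"yaw":0},{"dx":-17,"dy":4,"dz":65,"yaw":0},{"dx":-17,"dy":4,"dz":85,"yaw":0},{"dx":-17,"dy":4,"dz":85,"yaw":0}]'
python3 -m crank '[{"dx":0,"dy":0,"dz":8,"yaw":0},{"dx":0,"dy":0,"dz":16,"yaw":0},{"dx":0,"dy":0,"dz":24,"yaw":0},{"dx":0,"dy":0,"dz":28,"yaw":0},{"dx":0,"dy":0,"dz":28,"yaw":0}]'
```

```text
t: 10.05
tcp_pos: [0.4772, -0.3176, 0.0591]
ee_rot: [[0.002, 1.0, 0.002], [1.0, -0.002, 0.004], [0.004, 0.002, -1.0]]
contact_force: [-0.8, 0.6, -0.3]
finger_gap: 0.526
t: 10.68
tcp_pos: [0.4772, -0.3175, 0.0309]
ee_rot: [[0.002, 1.0, 0.002], [1.0, -0.002, 0.004], [0.004, 0.002, -1.0]]
contact_force: [-0.1, 1.1, -1.0]
finger_gap: 0.53
```

```bash
python3 -m crank '[{"dx":0,"dy":0,"dz":1.5,"yaw":0},{"dx":0,"dy":0,"dz":3,"yaw":0},{"dx":0,"dy":0,"dz":3,"yaw":0}]'
python3 -m crank '[{"dx":0,"dy":0,"dz":1,"yaw":0},{"dx":0,"dy":0,"dz":2,"yaw":0},{"dx":0,"dy":0,"dz":2,"yaw":0}]'
```

```text
t: 11.05
tcp_pos: [0.4772, -0.3175, 0.0279]
ee_rot: [[0.002, 1.0, 0.002], [1.0, -0.002, 0.004], [0.004, 0.002, -1.0]]
contact_force: [-0.2, 0.2, -0.4]
finger_gap: 0.527
t: 11.42
tcp_pos: [0.4772, -0.3175, 0.0266]
ee_rot: [[0.002, 1.0, 0.002], [1.0, -0.002, 0.003], [0.003, 0.002, -1.0]]
contact_force: [-1.4, 0.3, 5.1]
finger_gap: 0.519
```

Contact came at z = 0.0266, right where the dish floor should be. Releasing and retreating straight up.

```bash
python3 -m crank '[{"dx":0,"dy":0,"dz":0,"yaw":0},{"dx":0,"dy":0,"dz":0,"yaw":0},{"dx":0,"dy":0,"dz":0,"yaw":0},{"dx":0,"dy":0,"dz":0,"yaw":0},{"dx":0,"dy":0,"dz":0,"yaw":0}]' 1
python3 -m crank '[{"dx":0,"dy":0,"dz":0,"yaw":0},{"dx":0,"dy":0,"dz":-20,"yaw":0},{"dx":0,"dy":0,"dz":-50,"yaw":0},{"dx":0,"dy":0,"dz":-90,"yaw":0},{"dx":0,"dy":0,"dz":-130,"yaw":0}]'
python3 -m crank '[{"dx":0,"dy":0,"dz":-20,"yaw":0},{"dx":0,"dy":0,"dz":-20,"yaw":0},{"dx":0,"dy":0,"dz":-20,"yaw":0}]'
python3 - <<'E'
from h import *
s=readout.sense();print(s["t"],s["tcp_pos"],s["contact_force"])
for c in ("wrist","scene","side"):
    P=vision.camera_params(c);im=vision.capture(c);cv2.imwrite(f"pics/k_{c}.png",im)
    if c!="wrist":print(c,"tight",fit([(P,orange(im,P,[.601,-.047]))],BUSH(.022),[.601,-.047]))
    print(c,"wide",fit([(P,orange(im,P,[.477,-.318],.03))],BUSH(.006),[.477,-.318]))
E
```

```text
t: 12.05
tcp_pos: [0.4772, -0.3174, 0.0265]
ee_rot: [[0.002, 1.0, 0.002], [1.0, -0.002, 0.003], [0.003, 0.002, -1.0]]
contact_force: [-0.2, 0.4, -0.7]
finger_gap: 1.002
t: 12.68
tcp_pos: [0.4768, -0.3178, 0.1577]
ee_rot: [[0.002, 1.0, 0.002], [1.0, -0.002, 0.004], [0.004, 0.002, -1.0]]
contact_force: [0.9, -0.8, -0.5]
finger_gap: 1.001
t: 13.05
tcp_pos: [0.4764, -0.3175, 0.1764]
ee_rot: [[0.002, 1.0, 0.0], [1.0, -0.002, 0.005], [0.005, 0.0, -1.0]]
contact_force: [-0.6, 0.3, 1.0]
finger_gap: 0.997
13.05 [ 0.47640129 -0.31748463  0.1764428 ] [-0.55908265  0.28918791  1.03899063]
wrist wide (array([ 0.47775057, -0.31659009]), np.float64(0.04895059031608717))
scene tight (array([ 0.59935157, -0.04548718]), np.float64(0.09993224594721173))
scene wide (array([ 0.47596538, -0.31693727]), np.float64(0.053212654584888774))
side tight (array([ 0.60272405, -0.05091341]), np.float64(0.08521420466742302))
side wide (array([ 0.47700385, -0.31908708]), np.float64(0.05695040395840567))
```

View pics/k_wrist.png

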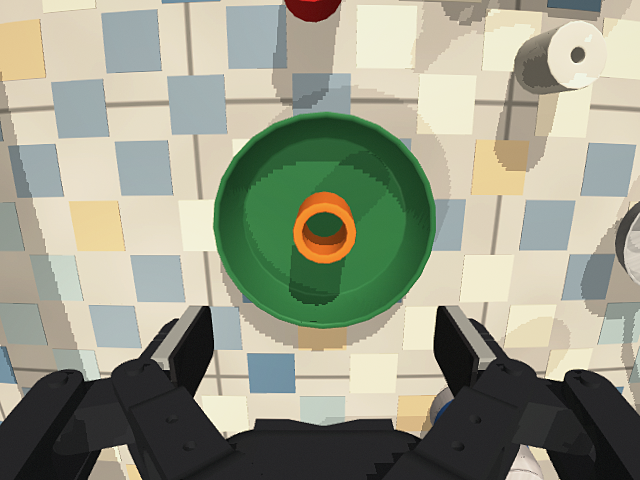

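View pics/k_scene.png

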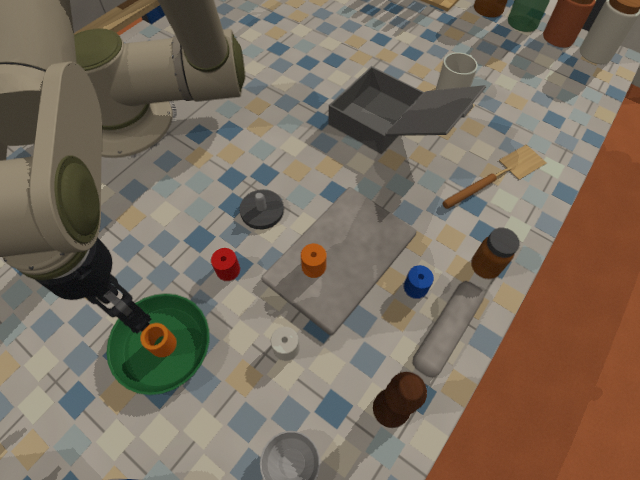

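The wide bushing stands upright in the dish at wrist (325,228). The tight one is still at scene (314,260) on the slab, and the gripper is clear.

```bash
python3 -c "
from station import ticket
print(ticket.hand_in())"
```

```text
the job is handed in; nothing more can be done
None
```

The job is done and handed in at about 13 s of the 43 s allowed. I slid the wide-bored bushing down over the gauge pin onto the base. Then I lifted it off, set it upright on the dish floor and let go.

- **On the gauge:** it touched the base at TCP z = 35.4 mm, where 35.6 mm was predicted, with about 15 N of contact force. The wrist picture showed the pin inside the bore.
- **In the dish:** it touched the floor at TCP z = 26.6 mm, exactly as predicted. All three cameras put it within about 4 mm of the dish centre. The gripper is fully open and about 170 mm above the dish floor, touching nothing.
- **Tight bushing:** it was never touched. Its position before and after agrees within about 2 mm, which is the noise of the fit.

**Checks that failed or disagreed:**
- My first move was refused as "invalid input" because I had left out the yaw key. The arm did not move.
- The scene and side cameras disagreed by about 6 mm on the gauge's y position. I relied on the wrist view, which lay between them.
- The scene camera's fit of the held bushing was poor because the gripper hid part of it, so I did not use it.
- The side camera's height check on the gauge was inconclusive: it fitted 11 mm slightly better than the true 15 mm. Proof of seating therefore rests on the contact force, the contact height and the picture.

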